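# Clock the notched arbor to its locking bolt

### The arm

A 6-joint arm with a two-finger parallel gripper is mounted at the origin on a cart in front of the work surface, level with it; the furniture and walls round the work are solid. World frame = base frame: x ahead of the robot, y to its left, z up, the work surface at z = 0. Lengths are in m, angles in rad, forces in N, time in s.
With the tool pointing down it reaches from about 0.275 to 0.75 m from the base axis. Payload 10.2 kg.
Tool frame: the origin (TCP) lies at the very end of the fingers, on their centre line; the grasp point (between the pads) lies 19 mm behind it; z points along the fingers, y is the line along which they close (so a half turn about z gives the same grasp; the last joint's range is limited). The gripper opens to 85 mm and grips with 20 to 120 N. Pads are 22 mm wide; open, the fingers measure 114 mm over their backs; the gripper's body (76 mm by 85 mm) begins 54 mm behind the grasp point. The pads swing forward as they close: fully open they stand 13 mm farther back than shut.
Start: joints at [-1.527, 0.313, 1.498, -0, 1.331, -0.223], TCP at [0.138, -0.506, 0.231] pointing down, gripper open.
Joint ranges: [-2.94, 2.94], [-0.97, 2.17], [0.19, 2.56], [-1.23, 4.37], [0.02, 3.11], [-2.88, 2.88]. Speed limits (rad/s): [2.39, 2.39, 3.01, 3.14, 3.14, 3.14].

### API

Orientations are given as a 3x3 rotation matrix whose columns are the frame's x, y, z axes.
In Python, from station import state, grab_frame, hand_in gives the robot as it stands. The module is installed in compiled form; this text tells all that it offers.
- The arm moves only by the tool step_arm, never from a script. Its argument "moves" is a list that holds one entry, the list of rows, each a list of 6 numbers: the shift along the tool's x, y, z in units of 40 mm (1.0 is 40 mm), then the turn, a rotation vector about the tool's x, y, z in units of 5 degrees (1.0 is 5 degrees). In form: [[[dx, dy, dz, ax, ay, az], ...]]. A call has 1 to 12 rows; each row shifts and turns the commanded pose from where the row before left it, along the tool's axes as they then stand; what a row does not reach is not made up. A row lasts 1/12 s, in which the tool goes at most 41.7 mm and 7.16 degrees, less where a joint would pass 70% of its speed; a pose out of reach is approached as far as the arm can. A call is refused whole if a number of a shift passes 1 or a number of a turn 1, either way. A call with a gripper value outside its range is refused whole. "grip" is the finger opening in mm, from 0 to 85.4, set as the call begins (left out, the last holds). The fingers move at their own pace and stop on an object; "grip_force" is the grip in N (left out, the last holds). Time passes only in rows, so rows that do not move let the fingers close. It gives the time, the measured TCP pose, the force, the opening and the grip force at its end, in the units of the state.
- state(): the state, without advancing time (a new reading comes with each control period).
- grab_frame(name): name is "side" or "top" or "wrist"; returns a dict with "image" (480x640x3 uint8, red, green, blue), "fx", "fy", "cx", "cy" (pixels), "xyz" and "orientation" of the camera in the world; the wrist camera has in their place "tool_from_camera" (4x4, takes a point from camera to tool coordinates, whose origin is the TCP and whose axes are the flange's). Camera axes: x right, y down, z forward; pixel columns grow to the right and rows downward; lengths in m; the calibration is good to about 2 mm. A picture is of the moment at which its call begins: read the wrist's pose just before it. There is no depth.
- hand_in(): hands the job in; it is judged then, once.
The state is a dict: "time": time; "q": joint angles; "qvel": joint speeds; "joint_torque": joint torques, N m; "eef_pos": TCP position; "orientation": TCP orientation; "ft_force": force on the tool from outside, world axes, zero at the start; "wrist_torque": the same for the moment, N m; "gripper_width": finger opening in m; "grasp_force": force on a finger pad.
Only numpy, scipy, OpenCV 4.12 (cv2) and the standard library are available. Lean on these libraries where they do the work, as an engineer would, in place of code of your own. Each camera call takes 0.05 s, during which the arm holds its last target. There are 200 camera calls.

### The job

On the tilted setting stand, turn the hexagon-headed arbor clockwise (looking down on its head; a stop inside blocks the short way round) until the notch in its flange faces the locking bolt, with the bolt still drawn back. Then slide the bolt by its knob fully home into the notch without forcing it, and let go. Leave the other things on the bench where they are.

Things in the scene. Friction and masses are not known exactly. Their poses are not given: they have to be found in the camera images.
- stand: Fixed grey steel stand, foot 180 x 124 x 12 mm; origin on the bench under the arbor's seat, +x horizontal, the way the deck climbs. Two cheeks carry a deck 163 x 96 mm that slopes 35 deg: low edge at -x (towards the robot), high edge at +x. The deck's top face passes 105 mm above the origin. Arbor and bolt sit on this deck.
- mark (a point): Fixed point on the deck in front of the bolt, where the notch's mouth must come: 36 mm down the slope from the arbor's axis, 10 mm above the deck. Axes: +x up the slope (the way the bolt slides home), +y across, +z square to the deck (35 deg from vertical).
- arbor: Plain steel arbor that turns in the deck about its z axis (square to the deck, outward) and cannot be lifted out. Origin on its axis at the deck face. Round flange 72 mm diameter, 4 to 16 mm above the deck, one notch 13 mm wide, 13 mm deep in its rim, towards the arbor's -x. Stiff (0.2 N m). At the start it must turn 3.3 to 4.5 rad clockwise; a stop blocks it 0.5 rad past the mark.
- head (a point): In the hexagon head on the arbor's axis, 52 mm above the deck: where to grip. Axes as the arbor's: z outward along the axis, -x towards the notch. The head is 40 mm across flats, 46 mm over corners, 26 to 72 mm above the deck; a pair of flats faces along x, the others at 60 deg steps from it. Turn it clockwise (negative about z).
- notch (a point): Centre of the notch's mouth, at the flange's rim (36 mm from the axis) half-way up the flange; meets mark when the notch faces the bolt.
- bolt: Steel locking bolt that slides along its x axis, up the slope, 14 mm from drawn back (start, within 2 mm) to fully home in the notch; square nose 10 mm wide, 8 mm high, 6 to 14 mm above the deck. With no notch in front it stops at the flange's rim after 4 mm. About 3 N to slide; stays where left. Origin: on the deck face, on the arbor's axis when drawn back, 14 mm up the slope from it when home.
- knob (a point): Middle of the bolt's upright black knob, 16 mm diameter, 18 to 42 mm above the deck, this point at 32 mm; 86 mm down the slope from the arbor's axis when drawn back. Axes as the mark's. A bridge over the bolt, 18.5 mm above the deck, 26 mm wide, lies 43 to 60 mm down the slope from the axis.
- anvil: Bystander: dark round spare anvil, 56 mm diameter, 38 mm high, loose on the bench left of the stand (seen from the robot); origin under its centre. To be left alone.
- ref_disc: Bystander: plain steel reference disc, 50 mm diameter, 12 mm high, loose on the bench right of the stand; origin under its centre. To be left alone.
There are look-alikes about, which are no part of the job. There is more than one size of the stand; the job needs the larger.

How it is judged:
By the outcome, as a careful person would: the job done as asked, in the order asked, and still so for the second after the job is handed in, with the robot touching nothing.
It also fails if it takes over 58 s, if anything falls off the work surface, if the arm or the gripper's body presses on something with over 40 N, if the wrist force passes 120 N, or if a joint passes its speed limit or range.

## Working session

There is one attempt and no reset: what is moved stays moved. The work goes in short steps, Python scripts to look and compute and a tool call to move; the robot and the scene stay as the last step left them, time stands still between calls to the robot, and variables do not carry over. Pictures are saved under pics/ and viewed, at most 10 in all, crops included, and the job is handed in when it is done.

Besides the shell and the picture viewer there is one more tool, called after "Emit:" by a JSON object that holds its "fn" and its "kwargs". step_arm: Moves the arm, as the interface text tells. Its arguments: {"type":"object","properties":{"moves":{"type":"array"},"grip":{"type":"number"},"grip_force":{"type":"number"}},"required":["moves"]}

```bash
mkdir -p pics
python3 - <<'E'
from station import *
import cv2,json
print(state())
for n in("top","side"):
    f=grab_frame(n); cv2.imwrite(f"pics/{n}0.png",f["image"][:,:,::-1])
    print(n,[f[k] for k in("fx","fy","cx","cy","xyz","orientation")])
f=grab_frame("wrist");print(f["tool_from_camera"],f["fx"])
E
```

```text
{'time': 0.0, 'q': array([-1.52739683e+00,  3.13458711e-01,  1.49849290e+00, -9.95889190e-06,
        1.33098095e+00, -2.23386641e-01]), 'qvel': array([ 0.00022249,  0.00101527,  0.00195974, -0.00028375, -0.00081576,
       -0.0010485 ]), 'joint_torque': array([ 1.71507641e-04, -4.12271833e+01, -2.59743458e+01, -1.21250423e-04,
        4.12200388e-03,  7.57516290e-06]), 'eef_pos': array([ 0.13838755, -0.50614882,  0.23070961]), 'orientation': array([[ 9.64622539e-01,  2.63634884e-01, -6.77975023e-05],
       [ 2.63634736e-01, -9.64621654e-01,  1.33821838e-03],
       [ 2.87402107e-04, -1.30874938e-03, -9.99999102e-01]]), 'ft_force': array([ 0.06430625, -1.52830611, -0.77141288]), 'wrist_torque': array([ 0.03725708,  0.01859392, -0.02363682]), 'grasp_force': 0.0, 'gripper_width': 0.08534069283299064}
top [544.2042730174381, 544.2042730174381, 312.3911972213358, 247.90548451250808, array([0.41656749, 0.07147529, 1.09313028]), array([[ 0.02691313, -0.99143691,  0.12778318],
       [-0.99959182, -0.02791687, -0.00607021],
       [ 0.00958553, -0.12756765, -0.99178355]])]
side [582.7741157722211, 582.7741157722211, 313.01339274171124, 233.92052278809078, array([ 0.42774378, -0.66621273,  0.5529488 ]), array([[ 0.98819734, -0.06420369,  0.13908233],
       [-0.15247127, -0.49985738,  0.85258144],
       [ 0.01478245, -0.86372477, -0.50374695]])]
[[-3.44225762e-04 -9.55912678e-01 -2.93650870e-01  7.70143244e-02]
 [ 9.99999235e-01 -6.77946437e-04  1.03467119e-03 -7.04414419e-04]
 [-1.18813487e-03 -2.93650290e-01  9.55912180e-01 -1.42083978e-01]
 [ 0.00000000e+00  0.00000000e+00  0.00000000e+00  1.00000000e+00]] 410.22014640259863
```

View pics/top0.png

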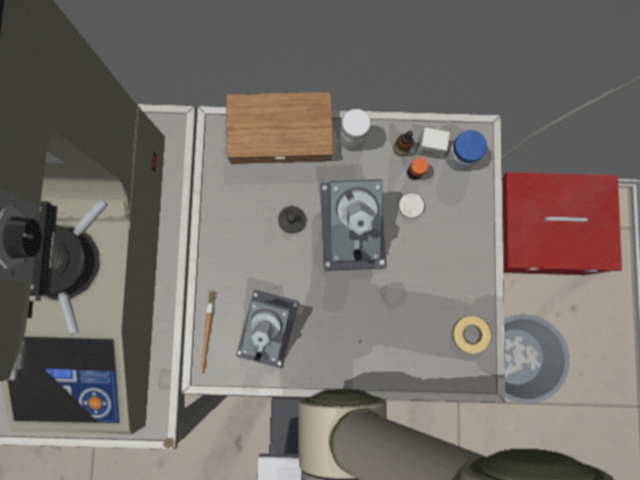

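View pics/side0.png

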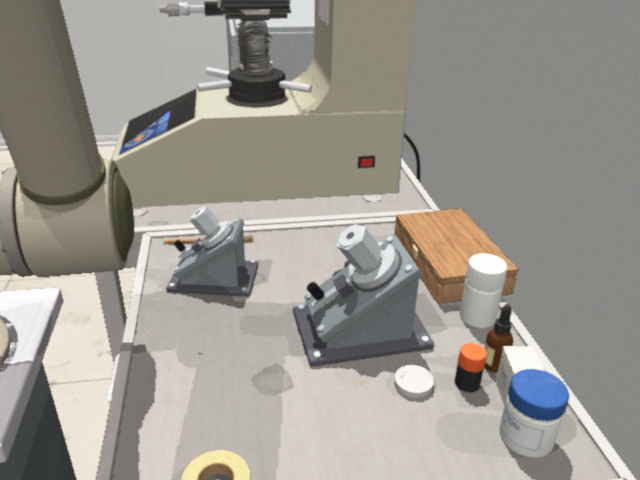

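The larger stand is at top pixel about (355,225), side (365,290). The smaller look-alike is at top (267,330). I'll zoom in on the larger one.

Run:
```python
import cv2,numpy as np
a=cv2.imread("pics/top0.png")[172:282,310:400]; b=cv2.imread("pics/side0.png")[220:365,290:435]
a=cv2.resize(a,None,fx=4,fy=4,interpolation=cv2.INTER_CUBIC);b=cv2.resize(b,None,fx=3,fy=3,interpolation=cv2.INTER_CUBIC)
b=cv2.copyMakeBorder(b,0,440-b.shape[0],0,0,cv2.BORDER_CONSTANT)
cv2.imwrite("pics/z0.png",np.hstack([a,b])); print(a.shape,b.shape)
```

```text
(440, 360, 3) (440, 435, 3)
```

View pics/z0.png

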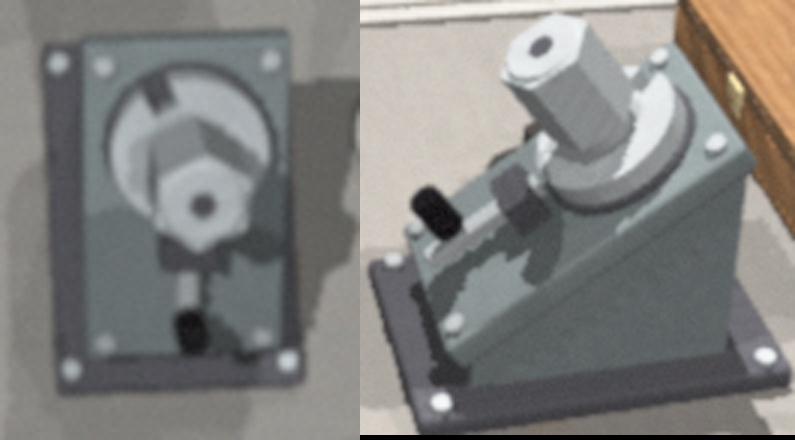

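```bash
cat > h.py <<'E'
import numpy as np
from scipy.optimize import least_squares
from scipy.spatial.transform import Rotation as R
CAM={"top":(544.204,312.391,247.905,[0.41656749,0.07147529,1.09313028],[[ 0.02691313,-0.99143691,0.12778318],[-0.99959182,-0.02791687,-0.00607021],[ 0.00958553,-0.12756765,-0.99178355]]),
"side":(582.774,313.013,233.921,[0.42774378,-0.66621273,0.5529488],[[ 0.98819734,-0.06420369,0.13908233],[-0.15247127,-0.49985738,0.85258144],[ 0.01478245,-0.86372477,-0.50374695]])}
def proj(n,p):
    f,cx,cy,t,O=CAM[n]; c=np.array(O).T@(np.array(p)-t); return np.array([cx,cy])+f*c[:2]/c[2]
c35,s35=np.cos(np.radians(35)),np.sin(np.radians(35))
def stand(x,y,yaw):
    "4x4 of the arbor frame (x up slope, z square to deck) in the world"
    T=np.eye(4);Z=R.from_euler('z',yaw).as_matrix()
    T[:3,:3]=Z@np.array([[c35,0,-s35],[0,1,0],[s35,0,c35]]);T[:3,3]=[x,y,.105];return T
E
python3 - <<'E'
from h import *
t=lambda x,y:np.array([(x+.5)/4-.5+310,(y+.5)/4-.5+172]); s=lambda x,y:np.array([(x-359.5)/3-.5+290,(y+.5)/3-.5+220])
obs=[("top",t(203,205),'d',(0,0,.072)),("side",s(540,46),'d',(0,0,.072)),("side",s(437,211),'d',(-.086,0,.030)),("top",t(191,331),'d',(-.086,0,.030)),
("top",t(42,45),'f',(.09,.062)),("top",t(303,383),'f',(-.09,-.062)),("top",t(58,392),'f',(-.09,.062)),
("side",s(370,262),'f',(-.09,.062)),("side",s(790,382),'f',(.09,-.062)),("side",s(418,430),'f',(-.09,-.062))]
def pts(v):
    T=stand(*v[:3]);Z=R.from_euler('z',v[2]).as_matrix()
    for n,o,k,p in obs:
        P=T[:3,:3]@p+T[:3,3] if k=='d' else Z@np.array([p[0]+v[3],p[1],0])+[v[0],v[1],.012]
        yield proj(n,P)-o
r=least_squares(lambda v:np.concatenate(list(pts(v))),[.45,0,0,0],loss='soft_l1')
print(r.x);print(np.round(list(pts(r.x)),1))
T=stand(*r.x[:3]);print(T)
# notch direction
u=t(155,92);g=np.linspace(-np.pi,np.pi,361)
e=[np.linalg.norm(proj("top",T[:3,:3]@[.030*np.cos(a),.030*np.sin(a),.016]+T[:3,3])-u) for a in g];print(g[np.argmin(e)],min(e))
E
```

```text
[ 0.62445569 -0.01458853  0.06254763 -0.01864111]
[[ 0.6 -0.5]
 [ 0.3  0.1]
 [-0.6  0.7]
 [ 0.4  0.1]
 [ 0.5 -1. ]
 [ 0.7  0.5]
 [-0.1  0.4]
 [-1.2 -1.7]
 [ 1.3 -4.1]
 [-0.3 -2.5]]
[[ 0.81755022 -0.06250686 -0.57245483  0.62445569]
 [ 0.05120262  0.99804453 -0.03585246 -0.01458853]
 [ 0.57357644  0.          0.81915204  0.105     ]
 [ 0.          0.          0.          1.        ]]
0.5235987755982991 2.1866154084921092
```

```bash
cat >> h.py <<'E'
SX=[0.62446,-0.01459,0.06255]
def cur():
    from station import state
    s=state();T=np.eye(4);T[:3,:3]=s["orientation"];T[:3,3]=s["eef_pos"];return T
def target(q6,x,y,h,S=None):
    "tool square to the deck, TCP at deck coords x,y,h (m); tool y heading -q6 (deg) in deck frame"
    a=np.radians(90-q6);T=np.eye(4)
    T[:3,0]=[np.cos(a),np.sin(a),0];T[:3,2]=[0,0,-1];T[:3,1]=np.cross(T[:3,2],T[:3,0]);T[:3,3]=[x,y,h]
    return stand(*(S or SX))@T
def plan(G,N,T=None):
    T=cur() if T is None else T
    D=np.linalg.inv(T)@G; w=R.from_matrix(D[:3,:3]).as_rotvec()/N
    A=sum(R.from_rotvec(w*i).as_matrix() for i in range(N)); d=np.linalg.solve(A,D[:3,3])
    row=np.round(np.r_[d/.04,np.degrees(w)/5],3);print(N,"rows",row.tolist())
    M=np.eye(4);M[:3,:3]=R.from_rotvec(w).as_matrix();M[:3,3]=d
    P=[];
    for i in range(N): T=T@M;P.append(T[:3,3])
    return np.array(P)
E
python3 - <<'E'
from h import *
print(plan(target(0,-.02,0,.18),24)[::4].round(2))
E
```

```text
24 rows [0.682, -0.012, 0.038, -0.245, 0.199, -0.631]
[[ 0.16 -0.5   0.23]
 [ 0.26 -0.45  0.23]
 [ 0.35 -0.39  0.23]
 [ 0.42 -0.31  0.24]
 [ 0.47 -0.21  0.24]
 [ 0.5  -0.1   0.24]]
```

Emit:
{"fn": "step_arm", "kwargs": {"moves": [[[0.68, -0.01, 0.04, -0.245, 0.2, -0.63], [0.68, -0.01, 0.04, -0.245, 0.2, -0.63], [0.68, -0.01, 0.04, -0.245, 0.2, -0.63], [0.68, -0.01, 0.04, -0.245, 0.2, -0.63], [0.68, -0.01, 0.04, -0.245, 0.2, -0.63], [0.68, -0.01, 0.04, -0.245, 0.2, -0.63], [0.68, -0.01, 0.04, -0.245, 0.2, -0.63], [0.68, -0.01, 0.04, -0.245, 0.2, -0.63], [0.68, -0.01, 0.04, -0.245, 0.2, -0.63], [0.68, -0.01, 0.04, -0.245, 0.2, -0.63], [0.68, -0.01, 0.04, -0.245, 0.2, -0.63], [0.68, -0.01, 0.04, -0.245, 0.2, -0.63]]]}}

```text
time: 1.15
eef_pos: [0.407, -0.3286, 0.2338]
orientation: [[0.576, 0.757, 0.307], [0.81, -0.58, -0.09], [0.11, 0.301, -0.947]]
ft_force: [0.2, 0.1, -0.3]
gripper_width: 0.0855
grasp_force: 0.0
```

Emit:
{"fn": "step_arm", "kwargs": {"moves": [[[0.68, -0.01, 0.04, -0.245, 0.2, -0.63], [0.68, -0.01, 0.04, -0.245, 0.2, -0.63], [0.68, -0.01, 0.04, -0.245, 0.2, -0.63], [0.68, -0.01, 0.04, -0.245, 0.2, -0.63], [0.68, -0.01, 0.04, -0.245, 0.2, -0.63], [0.68, -0.01, 0.04, -0.245, 0.2, -0.63], [0.68, -0.01, 0.04, -0.245, 0.2, -0.63], [0.68, -0.01, 0.04, -0.245, 0.2, -0.63], [0.68, -0.01, 0.04, -0.245, 0.2, -0.63], [0.68, -0.01, 0.04, -0.245, 0.2, -0.63], [0.68, -0.01, 0.04, -0.245, 0.2, -0.63], [0.68, -0.01, 0.04, -0.245, 0.2, -0.63]]]}}

```text
time: 2.15
eef_pos: [0.5063, -0.0236, 0.24]
orientation: [[-0.064, 0.815, 0.575], [0.998, 0.052, 0.037], [0.0, 0.577, -0.817]]
ft_force: [0.4, 0.2, 0.4]
gripper_width: 0.0855
grasp_force: 0.0
```

```bash
cat >> h.py <<'E'
def wshot(name):
    import cv2,pickle
    from station import grab_frame
    T=cur();f=grab_frame("wrist");cv2.imwrite(f"pics/{name}.png",f["image"][:,:,::-1])
    pickle.dump((T@f["tool_from_camera"],f["fx"],f["cx"],f["cy"]),open(name+".pkl","wb"))
def wproj(name,p):
    import pickle
    C,f,cx,cy=pickle.load(open(name+".pkl","rb"));c=C[:3,:3].T@(np.array(p)-C[:3,3]);return np.array([cx,cy])+f*c[:2]/c[2]
E
python3 - <<'E'
from h import *
from station import state
s=state();print(s["time"],s["q"],s["eef_pos"]);plan(target(0,-.02,0,.18),2);wshot("w1")
E
```

```text
2.15 [-0.42001566 -0.02005248  1.99310585  0.45286186  0.66122224 -0.77255602] [ 0.5063003  -0.0236134   0.24000149]
2 rows [0.02, -0.005, -0.018, 0.021, -0.007, 0.007]
```

View pics/w1.png

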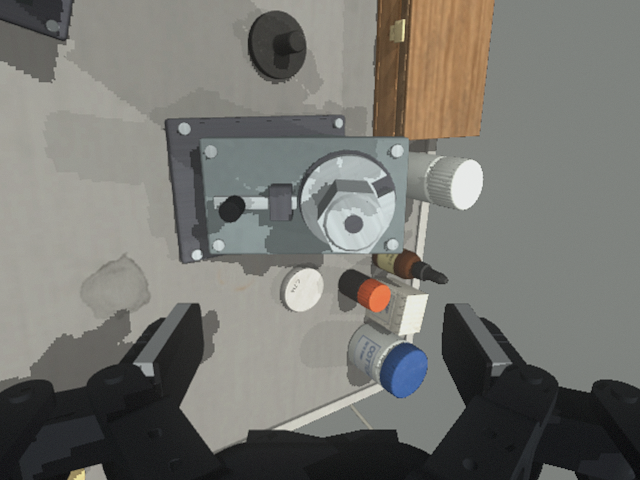

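The wrist view shows the larger stand with its low end on the left: knob (233,208), bridge (281,202), hexagon hole (354,224), notch near (382,186). I'll enlarge it.

Run:
```python
import cv2
a=cv2.imread("pics/w1.png")[115:265,195:415]
cv2.imwrite("pics/z1.png",cv2.resize(a,(792,540),interpolation=cv2.INTER_CUBIC))
```

```text
(no output)
```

View pics/z1.png

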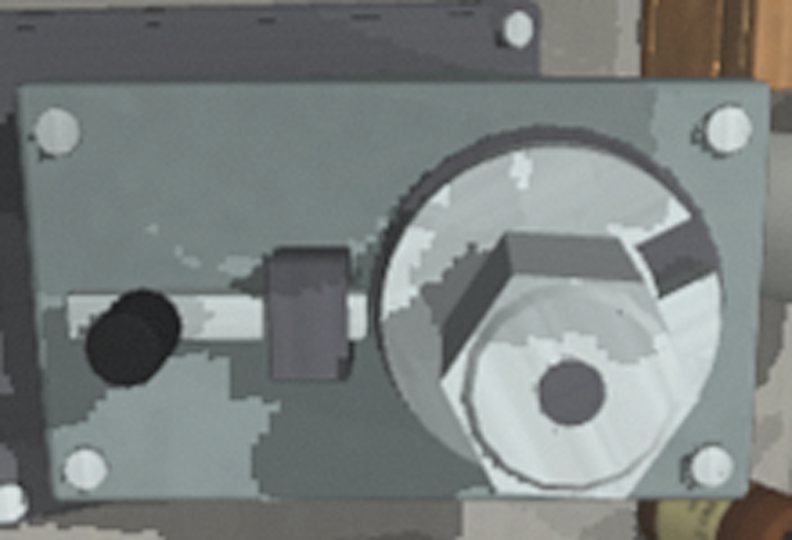

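Run:
```python
from h import *
z=lambda x,y:np.array([(x+.5)/3.6-.5+195,(y+.5)/3.6-.5+115])
t=lambda x,y:np.array([(x+.5)/4-.5+310,(y+.5)/4-.5+172]); s=lambda x,y:np.array([(x-359.5)/3-.5+290,(y+.5)/3-.5+220])
da=np.arcsin(6.5/36)
def res(v,full=False):
    T=stand(*v[:3]);a,c,k=v[3:6]
    W=lambda *p:T[:3,:3]@p+T[:3,3]
    n=lambda s:W(.036*np.cos(a+s*da),.036*np.sin(a+s*da),.016)
    o=[(z(571,393),W(0,0,.072)),(z(125,349),W(k,0,.042)),(z(20,86),W(c-.0815,.048,0)),(z(768,82),W(c+.0815,.048,0)),(z(750,497),W(c+.0815,-.048,0)),(z(55,498),W(c-.0815,-.048,0)),(z(691,209),n(1)),(z(715,272),n(-1))]
    r=[wproj("w1",P)-u for u,P in o]+[.7*(proj("top",W(0,0,.072))-t(203,205)),.7*(proj("side",W(0,0,.072))-s(540,46))]
    return np.array(r) if full else np.concatenate(r)
r=least_squares(res,SX+[.5,-.015,-.086],loss='soft_l1')
print(r.x.round(4),"a deg",np.degrees(r.x[3]));print(res(r.x,True).round(1))
```

```text
[ 0.6266 -0.0116  0.0691  0.4724 -0.0327 -0.0847] a deg 27.068152675310074
[[ 0.1 -0.3]
 [ 0.   0.5]
 [-2.3 -1. ]
 [ 3.1 -0.8]
 [ 1.1  1.5]
 [-1.2  2.2]
 [-0.2  1.4]
 [ 0.3 -0.8]
 [-0.7 -1.2]
 [ 1.1 -0.7]]
```

```bash
sed -i 's/^SX=.*/SX=[0.6266,-0.0116,0.0691]/' h.py
python3 - <<'E'
from h import *
plan(target(-27,0,0,.1),8);plan(target(-27,0,0,.032),4,target(-27,0,0,.1))
E
```

```text
8 rows [-0.014, 0.07, 0.249, 0.005, -0.001, -0.675]
4 rows [0.0, 0.0, 0.425, -0.0, 0.0, 0.0]
```

Emit:
{"fn": "step_arm", "kwargs": {"moves": [[[-0.014, 0.07, 0.25, 0.005, 0, -0.675], [-0.014, 0.07, 0.25, 0.005, 0, -0.675], [-0.014, 0.07, 0.25, 0.005, 0, -0.675], [-0.014, 0.07, 0.25, 0.005, 0, -0.675], [-0.014, 0.07, 0.25, 0.005, 0, -0.675], [-0.014, 0.07, 0.25, 0.005, 0, -0.675], [-0.014, 0.07, 0.25, 0.005, 0, -0.675], [-0.014, 0.07, 0.25, 0.005, 0, -0.675], [0, 0, 0, 0, 0, 0], [0, 0, 0, 0, 0, 0]]]}}

```text
time: 3.03
eef_pos: [0.5705, -0.0206, 0.1871]
orientation: [[-0.425, 0.702, 0.571], [0.868, 0.496, 0.036], [-0.258, 0.511, -0.82]]
ft_force: [-0.5, 0.3, -1.1]
gripper_width: 0.0854
grasp_force: 0.0
```

Run:
```python
from h import *
from station import state
s=state();print(s["q"]);plan(target(-27,0,0,.1),1);plan(target(-27,0,0,.032),5);wshot("w2")
C=lambda x,y,h:wproj("w2",(stand(*SX)@[x,y,h,1])[:3]);print(C(0,0,.072),[C(.0231*np.cos(b),.0231*np.sin(b),.072).round(0).tolist() for b in np.radians(27+30+60*np.arange(6))],C(-.0847,0,.042))
```

```text
[-0.34667703  0.19870614  1.90336079  0.47645384  0.51972708 -1.23111843]
1 rows [0.123, 0.04, -0.007, -0.038, 0.027, -0.097]
5 rows [0.025, 0.009, 0.339, -0.008, 0.005, -0.019]
[322.41506281 270.26186318] [[368.0, 245.0], [322.0, 220.0], [276.0, 246.0], [278.0, 294.0], [323.0, 317.0], [367.0, 294.0]] [167.00741537 174.17636549]
```

View pics/w2.png

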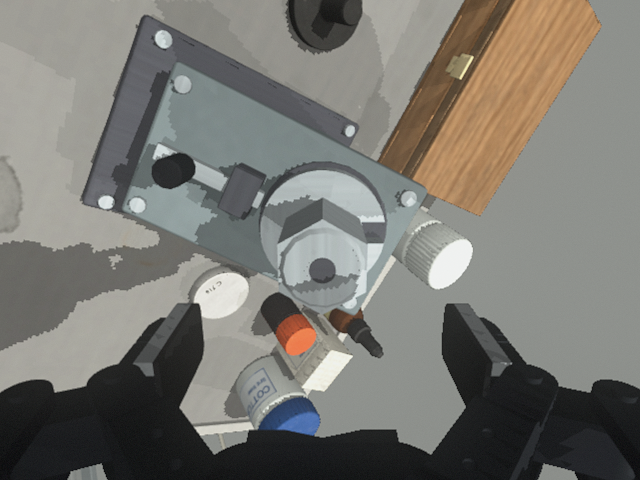

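Hexagon centre is at (322,270), exactly as predicted, and the flats line up with the pads. Next: descend.

Emit:
{"fn": "step_arm", "kwargs": {"moves": [[[0.12, 0.04, 0, -0.04, 0.027, -0.097], [0, 0, 0, 0, 0, 0], [0, 0, 0.34, 0, 0, 0], [0, 0, 0.34, 0, 0, 0], [0, 0, 0.34, 0, 0, 0], [0, 0, 0.34, 0, 0, 0], [0, 0, 0.34, 0, 0, 0], [0, 0, 0, 0, 0, 0], [0, 0, 0, 0, 0, 0]]]}}

```text
time: 3.83
eef_pos: [0.6085, -0.0129, 0.1314]
orientation: [[-0.433, 0.696, 0.573], [0.862, 0.505, 0.04], [-0.261, 0.511, -0.819]]
ft_force: [0.0, -0.1, -0.2]
gripper_width: 0.0854
grasp_force: 0.0
```

Run:
```python
from h import *
from station import state
s=state();print(s["q"],s["ft_force"]);plan(target(-27,0,0,.032),1)
```

```text
[-0.30381347  0.36096548  1.85921977  0.56643834  0.40030095 -1.31252466] [ 0.00901838 -0.09432929 -0.23933473]
1 rows [0.006, -0.006, 0.002, 0.006, 0.004, 0.017]
```

Emit:
{"fn": "step_arm", "kwargs": {"moves": [[[0, 0, 0, 0, 0, 0], [0, 0, 0, 0, 0, 0], [0, 0, 0, 0, 0, 0], [0, 0, 0, 0, 0, 0], [0, 0, 0, 0, 0, 0], [0, 0, 0, 0, 0, 0], [0, 0, 0, 0, 0, 0], [0, 0, 0, 0, 0, 0], [0, 0, 0, 0, 0, 0], [0, 0, 0, 0, 0, 0]]], "grip": 30, "grip_force": 60}}

```text
time: 4.67
eef_pos: [0.607, -0.014, 0.131]
orientation: [[-0.434, 0.697, 0.571], [0.862, 0.505, 0.038], [-0.262, 0.509, -0.82]]
ft_force: [-22.2, -11.5, 8.1]
gripper_width: 0.0397
grasp_force: 58.8
```

Emit:
{"fn": "step_arm", "kwargs": {"moves": [[[0, -0.04, 0, 0, 0, 0], [0, 0, 0, 0, 0, 0.4], [0, 0, 0, 0, 0, 0.8], [0, 0, 0, 0, 0, 0.8], [0, 0, 0, 0, 0, 0.8], [0, 0, 0, 0, 0, 0.8]]]}}

```text
time: 5.17
eef_pos: [0.6069, -0.0142, 0.1309]
orientation: [[-0.195, 0.796, 0.573], [0.977, 0.211, 0.039], [-0.09, 0.567, -0.819]]
ft_force: [-12.4, -3.8, 6.6]
gripper_width: 0.0395
grasp_force: 60.5
```

```bash
cat > st.py <<'E'
from h import *
from station import state
s=state();T=np.linalg.inv(stand(*SX))@cur()
print("t",s["time"],"deck mm",(T[:3,3]*1e3).round(2),"nomq6",round(90-np.degrees(np.arctan2(T[1,0],T[0,0])),2),"F tool",(s["orientation"].T@s["ft_force"]).round(1),"M",(s["orientation"].T@s["wrist_torque"]).round(2),"q",s["q"].round(2),"g",s["gripper_width"],s["grasp_force"])
E
python3 st.py
```

```text
t 5.1667 deck mm [-1.37 -1.21 32.63] nomq6 -8.95 F tool [ -1.8  -6.9 -12.6] M [ 1.25 -0.18 -0.2 ] q [-0.31  0.36  1.86  0.57  0.4  -1.  ] g 0.039519459651393724 60.515230894088745
```

Emit:
{"fn": "step_arm", "kwargs": {"moves": [[[0, 0, 0, 0, 0, 0.9], [0, 0, 0, 0, 0, 0.9], [0, 0, 0, 0, 0, 0.9], [0, 0, 0, 0, 0, 0.9], [0, 0, 0, 0, 0, 0.9], [0, 0, 0, 0, 0, 0.9], [0, 0, 0, 0, 0, 0.9], [0, 0, 0, 0, 0, 0.9], [0, 0, 0, 0, 0, 0.9], [0, 0, 0, 0, 0, 0.9], [0, 0, 0, 0, 0, 0.9], [0, 0, 0, 0, 0, 0.9]]]}}

```text
time: 6.17
eef_pos: [0.6067, -0.0141, 0.1308]
orientation: [[0.53, 0.626, 0.572], [0.745, -0.666, 0.039], [0.406, 0.406, -0.819]]
ft_force: [-13.4, -4.5, 6.9]
gripper_width: 0.0397
grasp_force: 60.6
```

```bash
python3 st.py
```

```text
t 6.1667 deck mm [-1.57 -1.17 32.63] nomq6 45.07 F tool [ -7.6  -2.5 -13.5] M [ 0.6  -1.22 -0.19] q [-0.31  0.36  1.86  0.57  0.4  -0.06] g 0.03970500990903458 60.601361989974976
```

Turning well. About 135° remains; 24 more rows of 4.5° take up 108°.

Emit:
{"fn": "step_arm", "kwargs": {"moves": [[[0, 0, 0, 0, 0, 0.9], [0, 0, 0, 0, 0, 0.9], [0, 0, 0, 0, 0, 0.9], [0, 0, 0, 0, 0, 0.9], [0, 0, 0, 0, 0, 0.9], [0, 0, 0, 0, 0, 0.9], [0, 0, 0, 0, 0, 0.9], [0, 0, 0, 0, 0, 0.9], [0, 0, 0, 0, 0, 0.9], [0, 0, 0, 0, 0, 0.9], [0, 0, 0, 0, 0, 0.9], [0, 0, 0, 0, 0, 0.9]]]}}

```text
time: 7.17
eef_pos: [0.6066, -0.0139, 0.1308]
orientation: [[0.818, -0.061, 0.572], [-0.101, -0.994, 0.039], [0.566, -0.09, -0.819]]
ft_force: [-14.0, -2.5, 7.0]
gripper_width: 0.0394
grasp_force: 60.6
```

Emit:
{"fn": "step_arm", "kwargs": {"moves": [[[0, 0, 0, 0, 0, 0.9], [0, 0, 0, 0, 0, 0.9], [0, 0, 0, 0, 0, 0.9], [0, 0, 0, 0, 0, 0.9], [0, 0, 0, 0, 0, 0.9], [0, 0, 0, 0, 0, 0.9], [0, 0, 0, 0, 0, 0.9], [0, 0, 0, 0, 0, 0.9], [0, 0, 0, 0, 0, 0.9], [0, 0, 0, 0, 0, 0.9], [0, 0, 0, 0, 0, 0.9], [0, 0, 0, 0, 0, 0.9]]]}}

```text
time: 8.17
eef_pos: [0.6067, -0.0137, 0.1308]
orientation: [[0.432, -0.697, 0.572], [-0.864, -0.502, 0.04], [0.26, -0.511, -0.819]]
ft_force: [-11.8, -0.5, 7.1]
gripper_width: 0.0393
grasp_force: 60.6
```

```bash
python3 st.py
```

```text
t 8.1667 deck mm [-1.55 -0.77 32.64] nomq6 153.05 F tool [ -2.8   4.9 -12.6] M [-1.37 -0.38 -0.22] q [-0.31  0.36  1.86  0.57  0.4   1.82] g 0.03932090760909757 60.5564421415329
```

Emit:
{"fn": "step_arm", "kwargs": {"moves": [[[0, 0, 0, 0, 0, 0.9], [0, 0, 0, 0, 0, 0.9], [0, 0, 0, 0, 0, 0.9], [0, 0, 0, 0, 0, 0.9], [0, 0, 0, 0, 0, 0.9], [0, 0, 0, 0, 0, 0.9], [0, 0, 0, 0, 0, 0], [0, 0, 0, 0, 0, 0]]]}}

```text
time: 8.83
eef_pos: [0.6068, -0.0137, 0.1309]
orientation: [[0.07, -0.817, 0.572], [-0.998, -0.058, 0.04], [0.001, -0.574, -0.819]]
ft_force: [-12.2, 0.5, 8.0]
gripper_width: 0.0393
grasp_force: 61.0
```

```bash
python3 st.py
python3 - <<'E'
from h import *
import cv2
wshot("w3")
cv2.imwrite("pics/z3.png",cv2.resize(cv2.imread("pics/w3.png")[60:300,220:540],(800,600),interpolation=cv2.INTER_CUBIC))
E
```

```text
t 8.8333 deck mm [-1.46 -0.74 32.63] nomq6 179.93 F tool [ -1.3   5.3 -13.5] M [-1.37  0.15  0.2 ] q [-0.31  0.36  1.86  0.57  0.4   2.29] g 0.039340266406789205 60.97935140132904
```

View pics/z3.png

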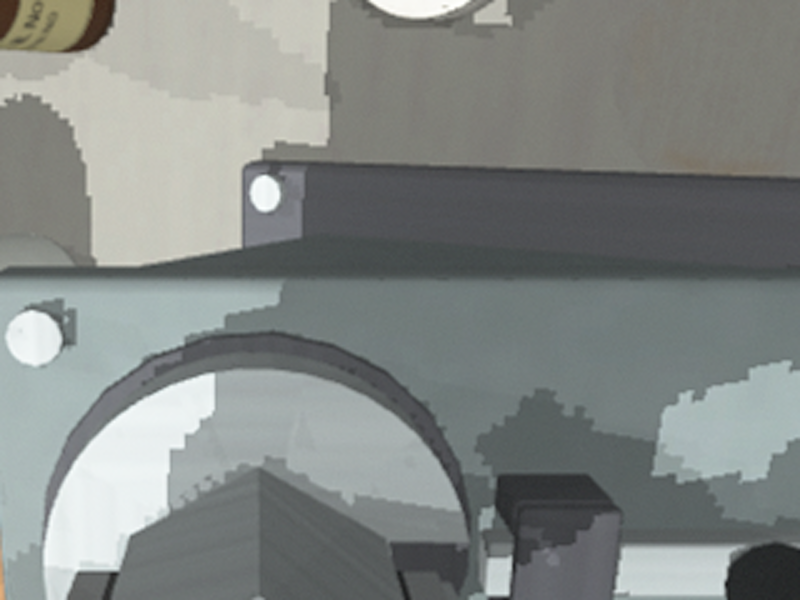

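```bash
python3 - <<'E'
from h import *
o=stand(*SX)@[-.0015,-.001,0,1]; S=[o[0],o[1],SX[2]]; print(S)
z=lambda x,y,h:((wproj("w3",(stand(*S)@[x,y,h,1])[:3])-[220,60]+.5)*2.5-.5).round(1)
print("notch -y edge",z(-.0355,-.0065,.016),z(-.023,-.0065,.016),"bar",[z(x,-.005,.014) for x in(-.04,-.062,-.08,-.09)],"bar z?",z(-.062,-.005,.018))
print("deck edge",z(.045,-.048,0),z(-.1,-.048,0),"bridge",z(-.043,-.013,.0185),z(-.06,-.013,.0185),"flange",z(0,-.036,.016))
E
python3 - <<'E'
import cv2,numpy as np
g=cv2.cvtColor(cv2.imread("pics/w3.png"),cv2.COLOR_BGR2GRAY).astype(float)
for name,x0,x1,y0,y1 in(("deck",225,535,166,174),("bar",475,505,272,285),("notch",381,403,270,283),("nose",414,424,270,285)):
    d=np.abs(np.diff(g[y0:y1,x0:x1],axis=0));w=d*(d>8)
    ok=w.sum(0)>0; ys=(w*(np.arange(y0,y1-1)+.5)[:,None]).sum(0)[ok]/w.sum(0)[ok]; xs=np.arange(x0,x1)[ok]
    p=np.polyfit(xs,ys,1);print(name,len(xs),"slope deg",np.degrees(np.arctan(p[0])).round(2),"z3 y at ends",((np.polyval(p,[x0,x1])-60+.5)*2.5-.5).round(1))
E
```

```text
[np.float64(0.6254432492612827), np.float64(-0.012682451102691545), 0.0691]
notch -y edge [475.1 538.4] [399.7 538.3] bar [array([498.9, 542. ]), array([629.9, 542.3]), array([737.1, 542.5]), array([796.7, 542.6])] bar z? [638.4 552. ]
deck edge [ -5.3 272.6] [854.1 274.2] bridge [527.3 507.5] [632.6 507.7] flange [261.4 364.6]
deck 310 slope deg 0.35 z3 y at ends [275.7 280.4]
bar 30 slope deg 0.13 z3 y at ends [545.3 545.5]
notch 22 slope deg 1.85 z3 y at ends [541.3 543.1]
nose 10 slope deg 24.42 z3 y at ends [545.5 556.9]
```

Notch and bolt edges agree to about 0.2 mm, so they're aligned. Open and draw back.

Emit:
{"fn": "step_arm", "kwargs": {"moves": [[[0, 0, 0, 0, 0, 0], [0, 0, 0, 0, 0, 0], [0, 0, 0, 0, 0, 0], [0, 0, 0, 0, 0, 0], [0, 0, 0, 0, 0, 0], [0, 0, 0, 0, 0, 0], [0, 0, -0.3, 0, 0, 0], [0, 0, -0.6, 0, 0, 0], [0, 0, -0.6, 0, 0, 0], [0, 0, -0.5, 0, 0, 0], [0, 0, 0, 0, 0, 0], [0, 0, 0, 0, 0, 0]]], "grip": 75, "grip_force": 20}}

```text
time: 9.88
eef_pos: [0.562, -0.0172, 0.1967]
orientation: [[0.07, -0.815, 0.575], [-0.998, -0.058, 0.039], [0.002, -0.576, -0.818]]
ft_force: [-0.3, -0.1, 0.1]
gripper_width: 0.0748
grasp_force: 0.0
```

```bash
sed -i 's/^SX=.*/SX=[0.62544,-0.01268,0.0691]/' h.py; python3 st.py; python3 -c "
from h import *
print(plan(target(90,-.087,0,.10),20)[-1])"
```

```text
t 9.8833 deck mm [  0.54  -0.13 111.62] nomq6 179.89 F tool [ 0.1  0.2 -0.2] M [-0.29  0.   -0.03] q [-0.35  0.17  1.92  0.47  0.54  2.38] g 0.07482186781637347 0.0
20 rows [-0.083, 0.089, 0.014, -0.001, -0.002, -0.899]
[ 0.49712308 -0.02156084  0.13701405]
```

Emit:
{"fn": "step_arm", "kwargs": {"moves": [[[-0.083, 0.089, 0.014, 0, 0, -0.9], [-0.083, 0.089, 0.014, 0, 0, -0.9], [-0.083, 0.089, 0.014, 0, 0, -0.9], [-0.083, 0.089, 0.014, 0, 0, -0.9], [-0.083, 0.089, 0.014, 0, 0, -0.9], [-0.083, 0.089, 0.014, 0, 0, -0.9], [-0.083, 0.089, 0.014, 0, 0, -0.9], [-0.083, 0.089, 0.014, 0, 0, -0.9], [-0.083, 0.089, 0.014, 0, 0, -0.9], [-0.083, 0.089, 0.014, 0, 0, -0.9]]], "grip": 45}}

```text
time: 10.72
eef_pos: [0.5279, -0.0009, 0.1648]
orientation: [[0.63, -0.526, 0.572], [-0.661, -0.749, 0.04], [0.407, -0.403, -0.82]]
ft_force: [0.2, -0.1, 1.3]
gripper_width: 0.0454
grasp_force: 0.0
```

Emit:
{"fn": "step_arm", "kwargs": {"moves": [[[-0.083, 0.089, 0.014, 0, 0, -0.9], [-0.083, 0.089, 0.014, 0, 0, -0.9], [-0.083, 0.089, 0.014, 0, 0, -0.9], [-0.083, 0.089, 0.014, 0, 0, -0.9], [-0.083, 0.089, 0.014, 0, 0, -0.9], [-0.083, 0.089, 0.014, 0, 0, -0.9], [-0.083, 0.089, 0.014, 0, 0, -0.9], [-0.083, 0.089, 0.014, 0, 0, -0.9], [-0.083, 0.089, 0.014, 0, 0, -0.9], [-0.083, 0.089, 0.014, 0, 0, -0.9], [0, 0, 0, 0, 0, 0], [0, 0, 0, 0, 0, 0]]]}}

```text
time: 11.72
eef_pos: [0.4966, -0.0214, 0.1357]
orientation: [[0.818, 0.068, 0.572], [0.055, -0.998, 0.039], [0.573, -0.001, -0.819]]
ft_force: [0.3, -0.3, 0.0]
gripper_width: 0.0449
grasp_force: 0.0
```

```bash
python3 st.py; python3 -c "
from h import *
wshot('w4')
plan(target(90,-.087,0,.02),6)
C=lambda x,y,h:wproj('w4',(stand(*SX)@[x,y,h,1])[:3]).round(1)
print('knob top',C(-.084,0,.042),C(-.076,0,.042),'hole',C(0,0,.072),'notch',C(-.036,.0065,.016),C(-.036,-.0065,.016))"
```

```text
t 11.7167 deck mm [-88.18   0.24  99.19] nomq6 90.08 F tool [0.3 0.3 0.2] M [ 0.01 -0.25  0.01] q [-0.43  0.13  2.16  0.77  0.4   0.43] g 0.04494028870406172 0.0
6 rows [0.004, 0.001, 0.331, 0.0, -0.0, -0.002]
knob top [324.2 251.6] [324.2 236.8] hole [324.7  72.4] notch [311.9 151.5] [336.  151.5]
```

View pics/w4.png

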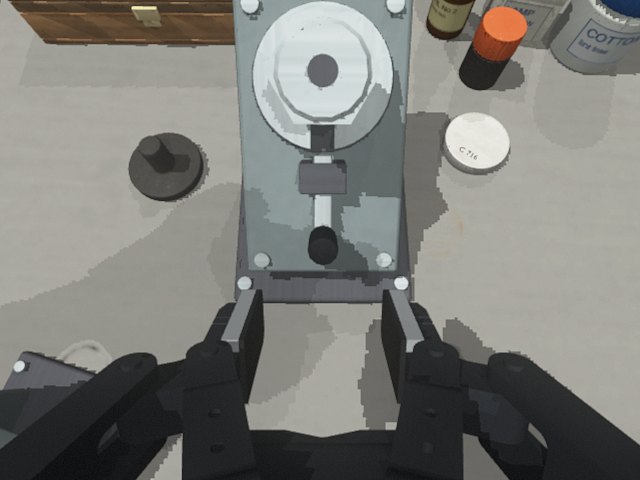

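Knob top is at about (323,250), as predicted. The notch (311–335,~140) is straight in front of the bolt (314–330). Down onto the knob.

Emit:
{"fn": "step_arm", "kwargs": {"moves": [[[0, 0, 0.33, 0, 0, 0], [0, 0, 0.33, 0, 0, 0], [0, 0, 0.33, 0, 0, 0], [0, 0, 0.33, 0, 0, 0], [0, 0, 0.33, 0, 0, 0], [0, 0, 0.33, 0, 0, 0], [0, 0, 0, 0, 0, 0], [0, 0, 0, 0, 0, 0]]]}}

```text
time: 12.43
eef_pos: [0.5419, -0.0179, 0.0713]
orientation: [[0.817, 0.07, 0.572], [0.057, -0.998, 0.04], [0.574, 0.0, -0.819]]
ft_force: [-0.7, -0.4, -0.7]
gripper_width: 0.0449
grasp_force: 0.0
```

```bash
python3 st.py
```

```text
t 12.4333 deck mm [-87.88   0.59  20.4 ] nomq6 89.97 F tool [-1.   0.3  0.1] M [ 0.05 -0.29  0.03] q [-0.37  0.36  2.09  1.11  0.28  0.11] g 0.044946905591319426 0.0
```

Emit:
{"fn": "step_arm", "kwargs": {"moves": [[[0, 0, 0, 0, 0, 0], [0, 0, 0, 0, 0, 0], [0, 0, 0, 0, 0, 0], [0, 0, 0, 0, 0, 0], [0, 0, 0, 0, 0, 0], [0, 0, 0, 0, 0, 0], [0, 0, 0, 0, 0, 0], [0, 0, 0, 0, 0, 0]]], "grip": 10, "grip_force": 25}}

```text
time: 13.1
eef_pos: [0.5421, -0.0184, 0.0723]
orientation: [[0.816, 0.07, 0.574], [0.058, -0.998, 0.039], [0.575, 0.002, -0.818]]
ft_force: [-6.0, -0.5, 5.6]
gripper_width: 0.0149
grasp_force: 26.0
```

```bash
python3 st.py
```

```text
t 13.1 deck mm [-8.720e+01  4.000e-02  2.117e+01] nomq6 89.9 F tool [-1.6  0.1 -8. ] M [-0.11 -0.37  0.04] q [-0.37  0.36  2.09  1.11  0.28  0.11] g 0.014872626313118474 26.01921021938324
```

Emit:
{"fn": "step_arm", "kwargs": {"moves": [[[0.05, 0, 0, 0, 0, 0], [0.05, 0, 0, 0, 0, 0], [0.05, 0, 0, 0, 0, 0], [0.05, 0, 0, 0, 0, 0], [0, 0, 0, 0, 0, 0]]]}}

```text
time: 13.52
eef_pos: [0.5486, -0.018, 0.0769]
orientation: [[0.816, 0.07, 0.574], [0.058, -0.998, 0.039], [0.575, 0.002, -0.818]]
ft_force: [-4.6, -1.1, 6.9]
gripper_width: 0.0148
grasp_force: 26.2
```

```bash
python3 st.py
```

```text
t 13.5167 deck mm [-7.921e+01  5.000e-02  2.117e+01] nomq6 89.9 F tool [ 0.2  0.8 -8.4] M [-0.15 -0.37  0.01] q [-0.36  0.36  2.07  1.04  0.28  0.19] g 0.01477984396858029 26.178141832351685
```

Emit:
{"fn": "step_arm", "kwargs": {"moves": [[[0.04, 0, 0, 0, 0, 0], [0.04, 0, 0, 0, 0, 0], [0.03, 0, 0, 0, 0, 0], [0, 0, 0, 0, 0, 0]]]}}

```text
time: 13.85
eef_pos: [0.5521, -0.0177, 0.0793]
orientation: [[0.816, 0.07, 0.574], [0.058, -0.998, 0.039], [0.575, 0.002, -0.818]]
ft_force: [-6.5, -1.6, 7.4]
gripper_width: 0.0149
grasp_force: 26.2
```

```bash
python3 st.py
```

```text
t 13.85 deck mm [-74.96   0.08  21.17] nomq6 89.9 F tool [-1.1  1.1 -9.8] M [-0.15 -0.55 -0.02] q [-0.36  0.36  2.06  1.01  0.28  0.22] g 0.014866098920537939 26.213769614696503
```

Emit:
{"fn": "step_arm", "kwargs": {"moves": [[[0.02, 0, 0, 0, 0, 0], [0.02, 0, 0, 0, 0, 0], [0, 0, 0, 0, 0, 0]]]}}

```text
time: 14.1
eef_pos: [0.553, -0.0176, 0.08]
orientation: [[0.817, 0.07, 0.573], [0.058, -0.998, 0.039], [0.574, 0.002, -0.819]]
ft_force: [-8.5, -2.9, 6.6]
gripper_width: 0.0148
grasp_force: 26.3
```

```bash
python3 st.py
```

```text
t 14.1 deck mm [-73.85   0.08  21.14] nomq6 89.91 F tool [ -3.3   2.3 -10.4] M [-0.3  -0.92 -0.02] q [-0.36  0.36  2.05  1.    0.29  0.24] g 0.014777728265861292 26.34297788143158
```

Emit:
{"fn": "step_arm", "kwargs": {"moves": [[[0.02, 0, 0, 0, 0, 0], [0, 0, 0, 0, 0, 0], [0, 0, 0, 0, 0, 0]]]}}

```text
time: 14.35
eef_pos: [0.5531, -0.0176, 0.08]
orientation: [[0.817, 0.07, 0.572], [0.058, -0.998, 0.039], [0.574, 0.002, -0.819]]
ft_force: [-14.2, -4.8, 6.9]
gripper_width: 0.0148
grasp_force: 26.6
```

```bash
python3 st.py
```

```text
t 14.35 deck mm [-73.79   0.12  21.1 ] nomq6 89.91 F tool [ -7.9   3.8 -13.9] M [-0.59 -1.49 -0.05] q [-0.36  0.36  2.05  0.99  0.29  0.24] g 0.014794486588104427 26.582850515842438
```

The end stop is felt after 13.4 mm. Letting go.

Emit:
{"fn": "step_arm", "kwargs": {"moves": [[[0, 0, 0, 0, 0, 0], [0, 0, 0, 0, 0, 0], [0, 0, 0, 0, 0, 0], [0, 0, 0, 0, 0, 0], [0, 0, 0, 0, 0, 0], [-0.05, 0, -0.4, 0, 0, 0], [0, 0, -0.6, 0, 0, 0], [0, 0, -0.6, 0, 0, 0], [0, 0, -0.6, 0, 0, 0], [0, 0, 0, 0, 0, 0], [0, 0, 0, 0, 0, 0], [0, 0, 0, 0, 0, 0]]], "grip": 45}}

```text
time: 15.35
eef_pos: [0.5022, -0.0209, 0.1507]
orientation: [[0.817, 0.07, 0.573], [0.058, -0.998, 0.039], [0.574, 0.001, -0.819]]
ft_force: [0.3, -0.1, 0.3]
gripper_width: 0.045
grasp_force: 0.0
```

```bash
python3 st.py; python3 -c "
from h import *
import cv2
wshot('w5')
C=lambda x,y,h:((wproj('w5',(stand(*SX)@[x,y,h,1])[:3])-[220,50]+.5)*2.5-.5).round(1)
for k in(-.070,-.072,-.074):print(k,'knob top front/back',C(k+.008,0,.042),C(k-.008,0,.042))
cv2.imwrite('pics/z5.png',cv2.resize(cv2.imread('pics/w5.png')[50:290,220:430],None,fx=2.5,fy=2.5,interpolation=cv2.INTER_CUBIC))"
```

```text
t 15.35 deck mm [-74.97   0.28 108.26] nomq6 89.91 F tool [ 0.4  0.1 -0.1] M [-0.05 -0.3  -0.  ] q [-0.42  0.12  2.13  0.69  0.44  0.52] g 0.045030511892366384 0.0
-0.07 knob top front/back [261.2 451.4] [261.  522.2]
-0.072 knob top front/back [261.2 460.4] [260.9 530.8]
-0.074 knob top front/back [261.2 469.3] [260.9 539.4]
```

View pics/z5.png

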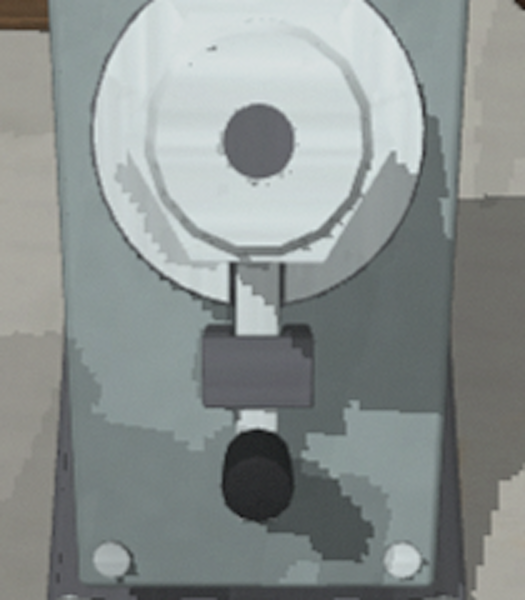

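The nose sits centred in the notch (crop 235–282, ~280). The knob's rear edge is at 522, which matches or slightly passes the expected home position, and the gripper is clear.

```bash
python3 -c "
from station import *
print(hand_in())"
```

```text
the job is handed in; nothing more can be done
None
```

I turned the arbor about 207° clockwise until its notch faced the bolt, slid the bolt home to its end stop, let go and handed the job in at about 15 s; I received no verdict.

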